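Unload a two-tier module carrier onto the bench rests

ROBOT

A 6-joint arm with a two-finger parallel gripper is mounted at the origin on the work surface. World frame = base frame: x ahead of the robot, y to its left, z up, the work surface at z = 0. Lengths are in m, angles in degrees, forces in N, time in s.
With the tool pointing down it reaches from about 0.3 to 0.875 m from the base axis. Payload 6.4 kg.
Tool frame: the origin (TCP) lies midway between the tips of the shut fingers; the grasp point (between the pads) lies 19 mm behind it; z points along the fingers, y is the direction in which the jaws open and shut (so a half turn about z gives the same grasp; the last joint's range is limited). The gripper opens to 85 mm and grips with 20 to 120 N. Pads are 22 mm wide; open, the fingers measure 114 mm over their backs; the gripper's body (76 mm by 85 mm) begins 54 mm behind the grasp point. The pads swing forward as they close: fully open they stand 13 mm farther back than shut.
Start: joints at [-87.164, 10.359, 92.074, -0, 77.567, -11.82], TCP at [0.146, -0.556, 0.231] pointing down, gripper open.
Joint ranges: [-171.53, 171.53], [-51.25, 118.39], [17.06, 147.69], [-65.23, 245.23], [0, 150.52], [-178.68, 178.68]. Speed limits (degrees/s): [147.25, 147.25, 172.46, 180, 180, 180].

INTERFACE

Orientations are given as a 3x3 rotation matrix whose columns are the frame's x, y, z axes.
In Python, from cell import arm, eyes gives the robot as it stands.
- The arm moves only by the tool servo_tool, never from a script. Its arguments are lists of equal length, an entry for each row: "xyz": the shift along the world's x, y, z in units of 60 mm (1.0 is 60 mm), a list of three; "yaw": the turn about the world's z in units of 6 degrees (1.0 is 6 degrees); "fingers": the closure, from 0 (fully open) to 1 (shut). In form: {"xyz": [[tx, ty, tz], ...], "yaw": [yaw, ...], "fingers": [fingers, ...]}. A call has 1 to 10 rows; each row shifts and turns the commanded pose from where the row before left it; what a row does not reach is not made up. A row lasts 1/8 s, in which the tool goes at most 62.5 mm and 10.7 degrees, less where a joint would pass 70% of its speed; a pose out of reach is approached as far as the arm can. A call with a number of a shift or a turn outside -1 to 1 is refused whole. A call with a gripper value outside its range is refused whole. The fingers move at their own pace and stop on an object; the grip force is fixed at half the most. Time passes only in rows, so rows that do not move let the fingers close. It gives the time, the measured TCP pose, the force and the opening at its end, in the units of the state.
- arm.read_state(): the state, without advancing time (a new reading comes with each control period).
- eyes.capture(name): name is "scene" or "top" or "wrist"; returns the picture (420x560x3 uint8, red, green, blue); there is no depth.
- eyes.calibration(name): a dict with "intrinsics" (3x3 intrinsics, pixels), "position" and "orientation" of the camera in the world. Camera axes: x right, y up, looking along -z (the intrinsics and any distortion apply to the point x, -y, -z); pixel columns grow to the right and rows downward; lengths in m; the calibration is good to about 2 mm. The wrist camera is an equidistant fisheye: a pixel r from the principal point sees the ray r / f radians off the axis. A picture is of the moment at which its call begins: read the wrist's pose just before it. calibration takes no time and is no camera call; for the wrist camera it gives the pose at the moment of the call.
- arm.sign_off(): hands the job in, once; it reports no verdict.
The state is a dict: "time": time; "joint_pos": joint angles; "dq": joint speeds; "joint_torque": joint torques, N m; "tool_pos": TCP position; "tcp_rot": TCP orientation; "wrist_force": force on the tool from outside, world axes, zero at the start; "ft_torque": the same for the moment, N m; "grip_width": finger opening in m.
Only numpy, scipy, OpenCV 4.12 (cv2) and the standard library are available. Lean on these libraries where they do the work, as an engineer would, in place of code of your own. Each camera call takes 0.05 s, during which the arm holds its last target. There are 200 camera calls.

TASK

Unload the four hollow-fibre modules from the two-tier carrier and lay each one centred in the saddles of its own bench rest, the rest whose base plate is as long as that module, with its side ports pointing up. First clear the two modules from the divider, then swing the empty divider fully open by its bar and leave it open, and unload the two modules below. Set the modules down rather than dropping them.

Things in the scene. Friction and masses are not known exactly. Their poses are not given: they have to be found in the camera images.
- module_A_center (a point): Shortest and slimmest of four loose modules: white tube, 22 mm diameter, grey end caps 28 mm in diameter and 14 mm long; 110 mm long over the caps, plus a 10 mm nipple at each end. Two steel side ports, 22 mm in from the cap ends, stand 8 mm up from the tube. 60-120 g. Starts on the divider. Point: centre on the tube axis; x along the tube, z towards the ports (up).
- module_B_center (a point): Second shortest of four loose modules: white tube, 26 mm diameter, grey end caps 32 mm in diameter and 14 mm long; 140 mm long over the caps, plus a 10 mm nipple at each end. Two steel side ports, 22 mm in from the cap ends, stand 8 mm up from the tube. 85-160 g. Starts on the divider. Point: centre on the tube axis; x along the tube, z towards the ports (up).
- module_C_center (a point): Second longest of four loose modules: white tube, 30 mm diameter, grey end caps 36 mm in diameter and 14 mm long; 170 mm long over the caps, plus a 10 mm nipple at each end. Two steel side ports, 22 mm in from the cap ends, stand 8 mm up from the tube. 110-215 g. Starts on the carrier floor under the divider. Point: centre on the tube axis; x along the tube, z towards the ports (up).
- module_D_center (a point): Longest and thickest of four loose modules: white tube, 34 mm diameter, grey end caps 40 mm in diameter and 14 mm long; 200 mm long over the caps, plus a 10 mm nipple at each end. Two steel side ports, 22 mm in from the cap ends, stand 8 mm up from the tube. 140-270 g. Starts on the carrier floor under the divider. Point: centre on the tube axis; x along the tube, z towards the ports (up).
- rest_A_seat (a point): Rest of the 110 mm module, fixed: black base plate 110 x 46 x 6 mm with two upright aluminium vee saddles, 6 mm wide, 56 mm apart, that carry the tube just inside its caps with 10 mm to spare at each end. Point: where the seated module's centre lies, on the tube axis 40 mm above the bench; x along the rest, z up.
- rest_B_seat (a point): Rest of the 140 mm module, fixed: black base plate 140 x 46 x 6 mm with two upright aluminium vee saddles, 6 mm wide, 86 mm apart, that carry the tube just inside its caps with 10 mm to spare at each end. Point: where the seated module's centre lies, on the tube axis 40 mm above the bench; x along the rest, z up.
- rest_C_seat (a point): Rest of the 170 mm module, fixed: black base plate 170 x 46 x 6 mm with two upright aluminium vee saddles, 6 mm wide, 116 mm apart, that carry the tube just inside its caps with 10 mm to spare at each end. Point: where the seated module's centre lies, on the tube axis 40 mm above the bench; x along the rest, z up.
- rest_D_seat (a point): Rest of the 200 mm module, fixed: black base plate 200 x 46 x 6 mm with two upright aluminium vee saddles, 6 mm wide, 146 mm apart, that carry the tube just inside its caps with 10 mm to spare at each end. Point: where the seated module's centre lies, on the tube axis 40 mm above the bench; x along the rest, z up.
- divider (a joint): Hinged divider, an open aluminium frame on the rim of the fixed steel carrier (box 252 x 230 mm, 64 mm high). Two modules lie on it, axes 54 mm apart, 90 mm up; two on the carrier floor, 88 mm apart, 39 to 42 mm up. Angle: 0 level, grows as it swings up, 1.75 rad fully open at its stop, just past upright. Stiff hinge: stays where left; 2 to 3 N at the bar lifts it.
- divider_bar (a point): Middle of the divider's lifting bar: round, 10 mm thick, 90 mm long, parallel to the carrier's long side and 38 mm outside it, facing the rests; 68 mm above the bench when closed. x along the bar; when closed y is level, away from the carrier, and z up; the axes turn with the divider. The hinge line is parallel to the bar, 268 mm from it along -y.

How it is judged:
By the outcome, as a careful person would: the job done as asked, in the order asked, and still so for the second after the job is handed in, with the robot touching nothing.
It also fails if it takes over 136 s, if anything falls off the work surface, if the arm or the gripper's body presses on something with over 40 N, if the wrist force passes 120 N, or if a joint passes its speed limit or range.

## Working session

There is one attempt and no reset: what is moved stays moved. The work goes in short steps, Python scripts to look and compute and a tool call to move; the robot and the scene stay as the last step left them, time stands still between calls to the robot, and variables do not carry over. Pictures are saved under pics/ and viewed, on a budget of 14 in all, crops included, one or two more only if the job needs it, and the job is handed in when it is done.

Besides the shell and the picture viewer there is one more tool, called after ">>>" as name(argument=value, ...), one argument or row to a line, values as JSON. servo_tool: Moves the arm, as the interface text tells. Its arguments: {"type":"object","properties":{"xyz":{"type":"array"},"yaw":{"type":"array"},"fingers":{"type":"array"}},"required":["xyz","yaw","fingers"]}

```bash
ls; mkdir -p pics; python3 - <<'E'
from cell import arm, eyes
import cv2
s=arm.read_state(); print(s)
for n in ("scene","top","wrist"):
    c=eyes.calibration(n); print(n,c)
    cv2.imwrite(f"pics/{n}0.png",cv2.cvtColor(eyes.capture(n),cv2.COLOR_RGB2BGR))
E
```

```text
pics
{'time': 0.0, 'joint_pos': array([-8.71652520e+01,  1.04031686e+01,  9.21324886e+01, -1.70803464e-03,
        7.75650225e+01, -1.18224900e+01]), 'dq': array([-0.01946113, -0.04451972, -0.04432249,  0.01779846, -0.02025652,
       -0.03426492]), 'joint_torque': array([ 7.64285560e-04, -4.44869864e+01, -3.51337945e+01, -1.95615544e-04,
        9.17528349e-03,  3.16505776e-06]), 'tool_pos': array([ 0.14545266, -0.55573092,  0.2303646 ]), 'tcp_rot': array([[ 9.67455261e-01,  2.53042100e-01, -1.15978623e-04],
       [ 2.53041910e-01, -9.67453728e-01,  1.75360072e-03],
       [ 3.31530859e-04, -1.72587770e-03, -9.99998456e-01]]), 'wrist_force': array([ 0.2823799 , -0.25247898,  0.25173232]), 'ft_torque': array([-0.02026741, -0.03010308, -0.01720028]), 'grip_width': 0.08569733176611873}
scene {'intrinsics': array([[522.99529508,   0.        , 283.88306692],
       [  0.        , 522.99529508, 209.24791501],
       [  0.        ,   0.        ,   1.        ]]), 'position': array([1.03912226, 0.63627683, 1.1286497 ]), 'orientation': array([[-0.78184909, -0.47961733,  0.3983456 ],
       [
[... 214 characters left out ...]
    [  0.        ,   0.        ,   1.        ]]), 'position': array([0.44447862, 0.00201292, 1.03066059]), 'orientation': array([[ 0.02521433,  0.99677495, -0.07618353],
       [-0.99967155,  0.02549039,  0.00265325],
       [ 0.00458664,  0.07609161,  0.99709028]])}
wrist {'intrinsics': array([[325.1922621 ,   0.        , 277.1879338 ],
       [  0.        , 325.1922621 , 208.22640551],
       [  0.        ,   0.        ,   1.        ]]), 'position': array([ 0.21620899, -0.53695889,  0.3724873 ]), 'orientation': array([[ 2.52876530e-01,  9.25861838e-01,  2.80772713e-01],
       [-9.67498416e-01,  2.42151193e-01,  7.28671013e-02],
       [-5.24579071e-04, -2.90073535e-01,  9.57004216e-01]])}
```

View pics/top0.png

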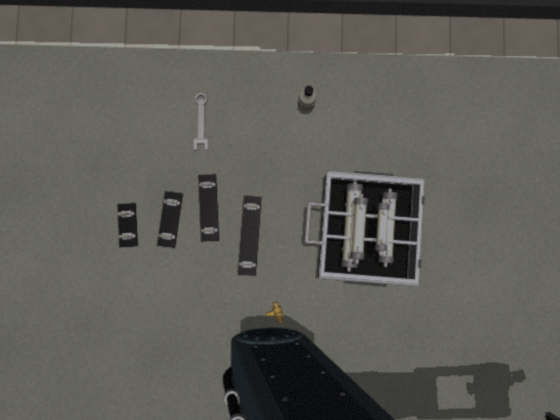

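View pics/scene0.png

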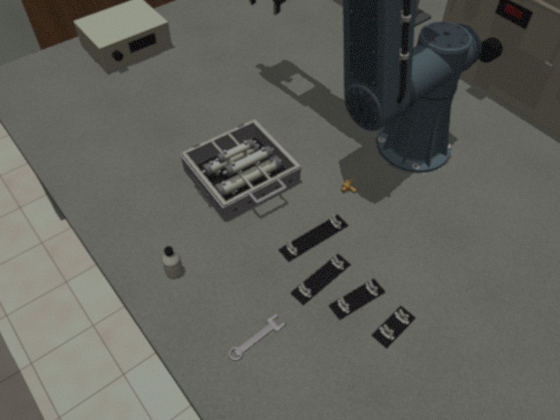

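The top view shows the rests at left (+y), columns about 127, 170, 208 and 250. The carrier is centred near (370,228), with its bar at column 308 facing the rests.

```bash
cat > h.py <<'E'
from cell import arm, eyes
import cv2, numpy as np
def ray(n,uv,c=None):
    c=c or eyes.calibration(n); K=c["intrinsics"]; uv=np.atleast_2d(np.asarray(uv,float))
    x=(uv[:,0]-K[0,2])/K[0,0]; y=(uv[:,1]-K[1,2])/K[1,1]
    if n=="wrist":
        r=np.hypot(x,y)+1e-12; d=np.c_[np.sin(r)*x/r,-np.sin(r)*y/r,-np.cos(r)]
    else: d=np.c_[x,-y,-np.ones(len(x))]
    return np.asarray(c["position"]), d@np.asarray(c["orientation"]).T
def onz(n,uv,z,c=None):
    p,d=ray(n,uv,c); return p+d*((z-p[2])/d[:,2])[:,None]
def proj(n,P,c=None):
    c=c or eyes.calibration(n); K=c["intrinsics"]; q=(np.atleast_2d(P)-c["position"])@c["orientation"]
    x,y,z=q[:,0],-q[:,1],-q[:,2]
    if n=="wrist":
        r=np.hypot(x,y)+1e-12; t=np.arctan2(r,z); x,y=t*x/r,t*y/r
    else: x,y=x/z,y/z
    return np.c_[x*K[0,0]+K[0,2],y*K[1,1]+K[1,2]]
def grab(n,f=None):
    c=eyes.calibration(n); im=cv2.cvtColor(eyes.capture(n),cv2.COLOR_RGB2BGR)
    if f: cv2.imwrite("pics/"+f,im)
    return im,c
E
python3 - <<'E'
from h import *
im=cv2.imread("pics/top0.png"); 
g=im.max(2); roi=np.zeros_like(g); roi[160:290,105:275]=1
m=((g<48)&(roi>0)).astype(np.uint8)*255
m=cv2.morphologyEx(m,cv2.MORPH_CLOSE,np.ones((7,7)))
for c in cv2.findContours(m,0,2)[0]:
    if cv2.contourArea(c)<200: continue
    q=cv2.boxPoints(cv2.minAreaRect(c.astype(np.float32))); P=onz("top",q,0.006)
    e=[P[1]-P[0],P[2]-P[1]]; L=[np.linalg.norm(v) for v in e]; a=e[int(np.argmax(L))]
    print(P.mean(0).round(4),np.round(L,4),"ang",np.degrees(np.arctan2(a[1],a[0])).round(1),"pxc",q.mean(0))
print(onz("top",[[328,174],[423,180],[418,284],[321,278],[308,204],[307,243]],0.066).round(4))
big=np.hstack([cv2.resize(im[160:300,300:440],None,fx=4,fy=4,interpolation=cv2.INTER_CUBIC)])
cv2.imwrite("pics/topcrop.png",np.clip(big*1.5,0,255).astype(np.uint8))
E
```

```text
[0.4809 0.3817 0.006 ] [0.0442 0.1081] ang -174.4 pxc [127.41753 224.68556]
[0.4622 0.075  0.006 ] [0.1925 0.0432] ang -1.7 pxc [249.1615  235.41635]
[0.4978 0.2763 0.006 ] [0.1375 0.0448] ang -5.7 pxc [169.65234 219.09663]
[0.5296 0.18   0.006 ] [0.044  0.1661] ang -175.6 pxc [208.4225  207.56311]
[[ 0.6121 -0.1133  0.066 ]
 [ 0.6035 -0.3411  0.066 ]
 [ 0.3567 -0.3289  0.066 ]
 [ 0.365  -0.1009  0.066 ]
 [ 0.5387 -0.0669  0.066 ]
 [ 0.4461 -0.0664  0.066 ]]
```

View pics/topcrop.png

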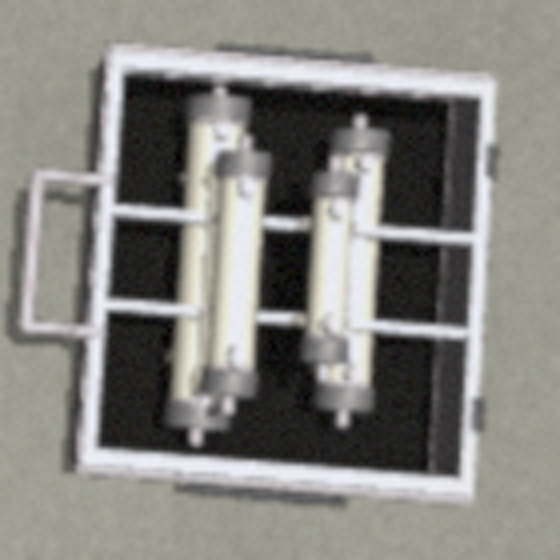

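Crop: B lies at (245,162)-(232,383) and A at (337,182)-(324,350) on the divider, with D under B and C under A. The bar is at left, and the ports are up. I'll hover over the carrier for a closer wrist look.

>>> servo_tool(
  xyz=[
    [0.55,0.7,0.25],
    [0.55,0.7,0.25],
    [0.55,0.7,0.25],
    [0.55,0.7,0.25],
    [0.55,0.7,0.25],
    [0.55,0.7,0.25],
    [0.55,0.7,0.1],
    [0.55,0.7,0],
    [0,0,0],
    [0,0,0],
  ],
  yaw=[-0.37,-0.37,-0.37,-0.37,-0.37,-0.37,-0.37,-0.37,0,0],
  fingers=[0,0,0,0,0,0,0,0,0,0],
)

```text
time: 1.4
tool_pos: [0.4093, -0.2203, 0.327]
tcp_rot: [[0.999, -0.053, -0.001], [-0.053, -0.999, -0.0], [-0.001, 0.0, -1.0]]
wrist_force: [-0.5, 0.3, -0.3]
grip_width: 0.0853
```

```bash
python3 - <<'E'
from h import *
im,c=grab("wrist","w1.png"); np.save("w1c.npy",c,allow_pickle=True)
print(arm.read_state()["tool_pos"],c["position"])
cv2.imwrite("pics/w1b.png",np.clip(cv2.resize(im,None,fx=1.4,fy=1.4)*1.4,0,255).astype(np.uint8))
E
```

```text
[ 0.40901568 -0.22084808  0.32703669] [ 0.48241311 -0.22391727  0.46895318]
```

View pics/w1b.png

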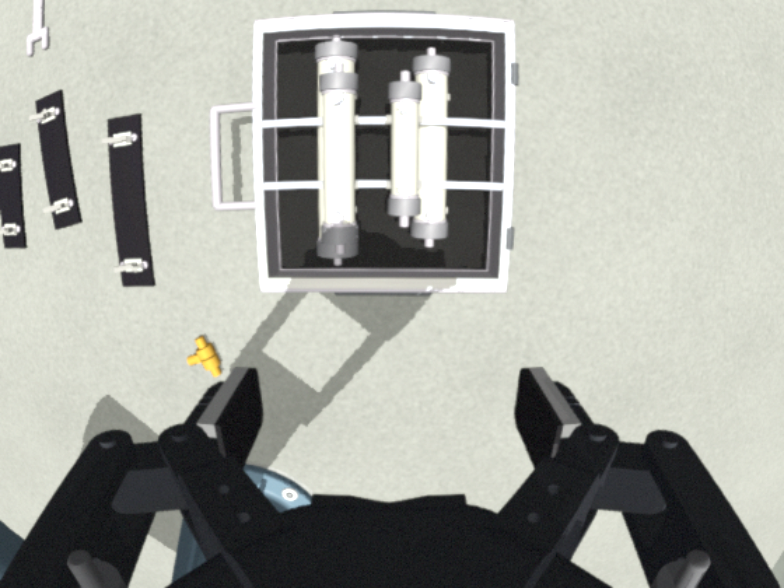

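The wrist view shows A's nipple tips at (404,71) and (404,227), B's at (338,65) and (338,264), C's at (431,48) and (429,246), and D's top tip at (336,38). The bar spans (217,107)-(217,208).

```bash
python3 - <<'E'
from h import *
c=np.load("w1c.npy",allow_pickle=True).item()
def rep(n,a,b,z):
    P=onz("wrist",np.array([a,b])/1.4,z,c); d=P[0]-P[1]
    print(n,P.round(4).tolist(),"mid",P.mean(0).round(4),"L",np.linalg.norm(d).round(4),"ang",np.degrees(np.arctan2(d[1],d[0])).round(1))
rep("A",(404,71),(404,227),.09);rep("B",(338,65),(338,264),.09)
rep("C",(431,48),(429,246),.04);rep("bar",(217,107),(217,208),.068)
rep("Dtop",(336,38),(336,270),.042)
# same from the top camera
def rept(n,a,b,z):
    P=onz("top",np.array([a,b])/4+[300,160],z); d=P[0]-P[1]
    print("top",n,"mid",P.mean(0).round(4),"L",np.linalg.norm(d).round(4),"ang",np.degrees(np.arctan2(d[1],d[0])).round(1))
rept("A",(339,172),(323,360),.09);rept("B",(247,152),(231,398),.09);rept("C",(360,118),(343,428),.04);rept("bar",(38,176),(30,326),.068);rept("D",(219,90),(196,442),.042)
# rests D saddles
im=cv2.imread("pics/w1.png")
g=im.max(2);m=((g<45)).astype(np.uint8);m[:,170//1:]=0;m[210:]=0
m=cv2.morphologyEx(m,cv2.MORPH_CLOSE,np.ones((9,9)))
for k in cv2.findContours(m,0,2)[0]:
    if cv2.contourArea(k)<300: continue
    P=onz("wrist",k[:,0].astype(float),.006,c)[:,:2].astype(np.float32)
    print(cv2.minAreaRect(P))
E
```

```text
A [[0.5543, -0.2411, 0.09], [0.4232, -0.2345, 0.09]] mid [ 0.4888 -0.2378  0.09  ] L 0.1312 ang -2.9
B [[0.563, -0.1875, 0.09], [0.3943, -0.1766, 0.09]] mid [ 0.4787 -0.1821  0.09  ] L 0.169 ang -3.7
C [[0.5857, -0.2697, 0.04], [0.3958, -0.2591, 0.04]] mid [ 0.4908 -0.2644  0.04  ] L 0.1902 ang -3.2
bar [[0.5428, -0.0729, 0.068], [0.4496, -0.0644, 0.068]] mid [ 0.4962 -0.0686  0.068 ] L 0.0936 ang -5.2
Dtop [[0.6002, -0.1823, 0.042], [0.3773, -0.1681, 0.042]] mid [ 0.4888 -0.1752  0.042 ] L 0.2234 ang -3.7
top A mid [ 0.4888 -0.2392  0.09  ] L 0.1093 ang -4.5
top B mid [ 0.4824 -0.186   0.09  ] L 0.1426 ang -3.1
top C mid [ 0.4876 -0.2645  0.04  ] L 0.1893 ang -2.9
top bar mid [ 0.4941 -0.0688  0.068 ] L 0.089 ang -1.9
top D mid [ 0.4898 -0.1764  0.042 ] L 0.2146 ang -3.1
((0.4990481734275818, 0.2717727720737457), (0.05311419442296028, 0.1380430907011032), 77.93299865722656)
((0.4637710452079773, 0.07177942246198654), (0.044220518320798874, 0.19521446526050568), 87.51742553710938)
((0.5310978889465332, 0.1770375669002533), (0.1653609275817871, 0.04476607218384743), 4.604018211364746)
```

>>> servo_tool(
  xyz=[
    [0.66,-0.15,0],
    [0.67,-0.15,0],
    [0,0,-0.8],
    [0,0,-0.8],
    [0,0,-0.8],
    [0,0,-0.4],
    [0,0,0],
  ],
  yaw=[0,0,0,0,0,0,0],
  fingers=[0.5,0.5,0.5,0.5,0.5,0.5,0.5],
)

```text
time: 2.33
tool_pos: [0.4871, -0.2387, 0.1569]
tcp_rot: [[0.998, -0.057, -0.004], [-0.057, -0.998, 0.003], [-0.004, -0.003, -1.0]]
wrist_force: [0.0, 0.2, -0.2]
grip_width: 0.0424
```

```bash
python3 - <<'E'
from h import *
im,c=grab("wrist"); s=arm.read_state(); print(s["tool_pos"],s["grip_width"])
R=s["tcp_rot"];p=s["tool_pos"]
for P in (p, [0.4888,-0.2385,0.09],[0.4824,-.186,.09]): print(proj("wrist",P,c)*1.4)
cv2.imwrite("pics/w2b.png",np.clip(cv2.resize(im,None,fx=1.4,fy=1.4)*1.4,0,255).astype(np.uint8))
E
```

```text
[ 0.48832864 -0.23936798  0.15887014] 0.042535239473769866
[[390.09327945 373.39786772]]
[[387.94676027 306.94982489]]
[[283.91168479 324.3004417 ]]
```

View pics/w2b.png

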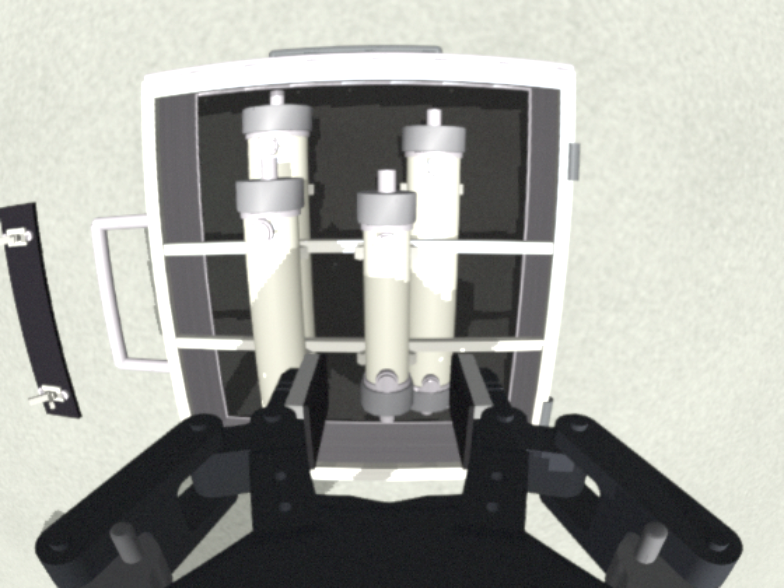

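A's nipple tips are at (387,172) and (387,421), B's top tip at (268,156) with its cap end at (271,180), and the cross bars at rows 247 and 344.

```bash
python3 - <<'E'
from h import *
c=eyes.calibration("wrist")
for n,a,z in (("At",(387,172),.09),("Ab",(387,421),.09),("Bt",(268,157),.09),("bar1",(387,247),.07),("bar2",(387,344),.07),("Ct",(434,111),.04),("Dt",(277,93),.042),("bart",(97,222),.068),("barb",(117,365),.068)):
    print(n,onz("wrist",np.array([a])/1.4,z,c).round(4))
E
```

```text
At [[ 0.5546 -0.2425  0.09  ]]
Ab [[ 0.4237 -0.235   0.09  ]]
Bt [[ 0.5661 -0.1875  0.09  ]]
bar1 [[ 0.5154 -0.2402  0.07  ]]
bar2 [[ 0.4612 -0.2371  0.07  ]]
Ct [[ 0.5867 -0.2707  0.04  ]]
Dt [[ 0.6038 -0.1827  0.042 ]]
bart [[ 0.5437 -0.0689  0.068 ]]
barb [[ 0.4507 -0.0603  0.068 ]]
```

>>> servo_tool(
  xyz=[
    [0,0,-0.6],
    [0,0,-0.5],
    [0,0,-0.3],
    [0,0,0],
    [0,0,0],
    [0,0,0],
    [0,0,0],
    [0,0,0],
  ],
  yaw=[0,0,0,0,0,0,0,0],
  fingers=[0.5,0.5,0.5,0.5,1,1,1,1],
)

```text
time: 3.38
tool_pos: [0.4903, -0.2378, 0.077]
tcp_rot: [[0.999, -0.054, 0.002], [-0.054, -0.999, 0.0], [0.002, -0.0, -1.0]]
wrist_force: [-0.1, 5.7, 4.7]
grip_width: 0.02
```

>>> servo_tool(
  xyz=[
    [0,0,0.4],
    [0,0,0.7],
    [0,0,0.8],
    [-0.1,0.5,0.7],
    [-0.2,0.9,0.3],
    [-0.2,0.9,0.2],
    [-0.2,0.9,0],
    [-0.2,0.9,0],
    [-0.2,0.9,0],
    [0,0.9,0],
  ],
  yaw=[0,0,0,0,0,0,0,0,0,0],
  fingers=[1,1,1,1,1,1,1,1,1,1],
)

```text
time: 4.62
tool_pos: [0.4229, 0.1172, 0.2627]
tcp_rot: [[0.999, -0.054, 0.003], [-0.054, -0.999, -0.0], [0.003, 0.0, -1.0]]
wrist_force: [0.3, 0.1, -0.6]
grip_width: 0.0203
```

>>> servo_tool(
  xyz=[
    [0,0.8,0],
    [0,0.8,0],
    [0,0.5,0],
    [0,0,0],
    [0,0,0],
  ],
  yaw=[0,0,0,0,0],
  fingers=[1,1,1,1,1],
)

```text
time: 5.25
tool_pos: [0.4234, 0.2413, 0.2618]
tcp_rot: [[0.999, -0.054, 0.001], [-0.054, -0.999, -0.0], [0.001, 0.0, -1.0]]
wrist_force: [0.3, -0.1, -1.4]
grip_width: 0.0199
```

```bash
python3 - <<'E'
from h import *
im,c=grab("wrist","w3.png"); s=arm.read_state(); print(s["tool_pos"],s["grip_width"]); np.save("w3c.npy",c,allow_pickle=True)
cv2.imwrite("pics/w3b.png",np.clip(cv2.resize(im,None,fx=1.4,fy=1.4)*1.4,0,255).astype(np.uint8))
E
```

```text
[0.42347107 0.24096361 0.26170154] 0.0200745392793986
```

View pics/w3b.png

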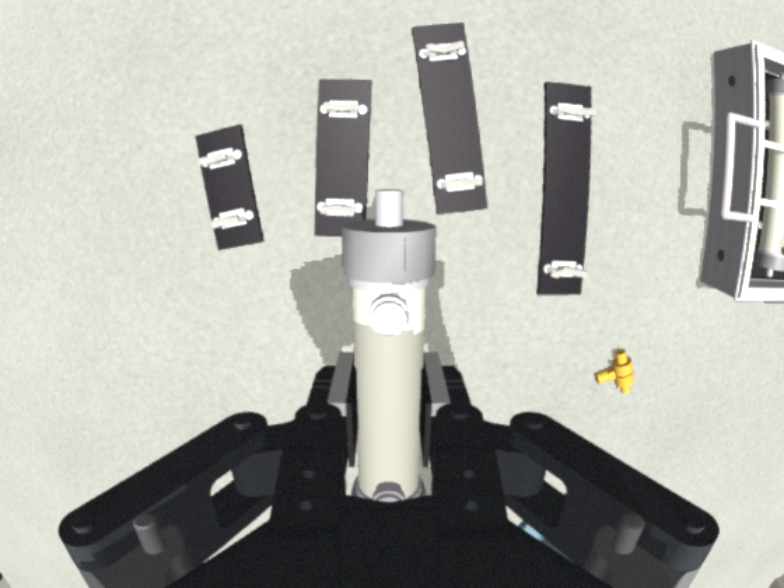

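The plate corners read clearly, and module A is held straight with its port up at (389,315). Next I measure the rests.

```bash
python3 - <<'E'
from h import *
c=np.load("w3c.npy",allow_pickle=True).item(); im=cv2.imread("pics/w3.png"); g=im.max(2)
Q=dict(A=[(196,136),(242,126),(262,241),(219,249)],B=[(320,79),(371,81),(367,236),(315,234)],C=[(413,28),(462,23),(486,208),(437,214)],D=[(546,83),(591,87),(580,294),(538,294)])
t=eyes.calibration("top"); it=cv2.imread("pics/top0.png").max(2)
for n,q in Q.items():
    q=np.array(q)/1.4; P=onz("wrist",q,.006,c)[:,:2]
    a=(P[0]+P[1])/2-(P[2]+P[3])/2
    print(n,"hand",P.mean(0).round(4),np.linalg.norm(a).round(4),np.degrees(np.arctan2(a[1],a[0])).round(1))
    m=np.zeros_like(g); cv2.fillPoly(m,[q.astype(int)],255); m=cv2.dilate(m,np.ones((9,9)))
    k=((m>0)&(g<60)).astype(np.uint8); k=cv2.morphologyEx(k,cv2.MORPH_CLOSE,np.ones((5,5)))
    k=max(cv2.findContours(k,0,2)[0],key=cv2.contourArea)
    W=onz("wrist",k[:,0].astype(float),.006,c)[:,:2].astype(np.float32); print("  auto",cv2.minAreaRect(W))
tip=onz("wrist",np.array([[389,189]])/1.4,.2617+.014,c); print("tip",tip)
E
```

```text
A hand [0.4815 0.3822] 0.107 5.5
  auto ((0.48219427466392517, 0.38240256905555725), (0.1068173348903656, 0.044822726398706436), 5.6395769119262695)
B hand [0.4993 0.2763] 0.1373 -5.3
  auto ((0.44494494795799255, 0.2585967183113098), (0.013823668472468853, 0.019545845687389374), 75.10185241699219)
C hand [0.5305 0.1813] 0.1677 4.5
  auto ((0.4660131335258484, 0.19868308305740356), (0.0049354336224496365, 0.0), 177.7412109375)
D hand [0.4633 0.0748] 0.1972 -2.7
  auto ((0.4641566276550293, 0.07630763947963715), (0.04515700042247772, 0.19632776081562042), 87.3476791381836)
tip [[0.4875259  0.23768904 0.2757    ]]
```

>>> servo_tool(
  xyz=[
    [0.33,0.8,0],
    [0.33,0.8,0],
    [0.32,0.75,0],
    [0,0,-0.7],
    [0,0,-0.8],
    [0,0,-0.8],
    [0,0,-0.7],
    [0,0,0],
    [0,0,0],
  ],
  yaw=[0.49,0.49,0.49,0,0,0,0,0,0],
  fingers=[1,1,1,1,1,1,1,1,1],
)

```text
time: 6.42
tool_pos: [0.4837, 0.3826, 0.0833]
tcp_rot: [[0.995, 0.099, 0.002], [0.099, -0.995, 0.001], [0.002, -0.001, -1.0]]
wrist_force: [0.3, 0.4, -0.4]
grip_width: 0.0199
```

```bash
python3 - <<'E'
from h import *
im,c=grab("wrist"); s=arm.read_state(); print(s["tool_pos"],s["grip_width"],s["tcp_rot"][:2,0])
cv2.imwrite("pics/w4b.png",np.clip(cv2.resize(im,None,fx=1.4,fy=1.4)*1.4,0,255).astype(np.uint8))
E
```

```text
[0.48410036 0.38305581 0.08402933] 0.02027755881648373 [0.99509107 0.09888627]
```

View pics/w4b.png

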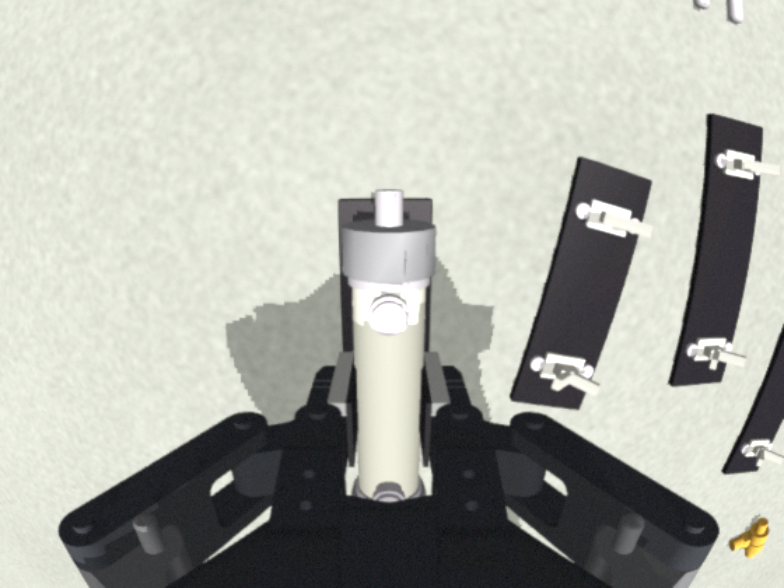

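The rest A plate's end edge is at row 199, columns 340-432. The module is parallel to it and centred, with its tip at (389,190).

```bash
python3 - <<'E'
from h import *
c=eyes.calibration("wrist"); s=arm.read_state(); R=s["tcp_rot"]; p=s["tool_pos"]
for n,a,z in (("plate",(386,199),.006),("tip",(389,190),.0835+.014)):
    P=onz("wrist",np.array([a])/1.4,z,c)[0]; print(n,(P-p)@R[:,0],(P-p)@R[:,1])
E
```

```text
plate 0.05301204095461009 -0.0011818751389069775
tip 0.06394662335078563 -6.356894027474213e-06
```

>>> servo_tool(
  xyz=[
    [-0.015,0.015,-0.4],
    [0,0,-0.3],
    [0,0,-0.15],
    [0,0,-0.03],
    [0,0,-0.03],
    [0,0,0],
    [0,0,0],
  ],
  yaw=[0,0,0,0,0,0,0],
  fingers=[1,1,1,1,1,1,1],
)

```text
time: 7.35
tool_pos: [0.4817, 0.3839, 0.0276]
tcp_rot: [[0.995, 0.1, 0.001], [0.1, -0.995, 0.001], [0.001, -0.0, -1.0]]
wrist_force: [-1.8, -0.6, 4.6]
grip_width: 0.02
```

>>> servo_tool(
  xyz=[
    [0,0,0],
    [0,0,0],
    [0,0,0],
    [0,0,0.3],
    [0,0,0.6],
    [0,0,0.8],
    [0,0,0.9],
    [0,0,0.4],
    [0,0,0],
  ],
  yaw=[0,0,0,0,0,0,0,0,0],
  fingers=[0.6,0.5,0.5,0.5,0.5,0.5,0.5,0.5,0.5],
)

```text
time: 8.48
tool_pos: [0.4828, 0.3845, 0.2108]
tcp_rot: [[0.995, 0.1, 0.006], [0.1, -0.995, 0.003], [0.006, -0.003, -1.0]]
wrist_force: [0.7, -0.8, -0.3]
grip_width: 0.0432
```

```bash
python3 - <<'E'
from h import *
im,c=grab("wrist"); s=arm.read_state(); print(s["tool_pos"],s["wrist_force"]); np.save("w5c.npy",c,allow_pickle=True)
cv2.imwrite("pics/w5b.png",np.clip(cv2.resize(im,None,fx=1.4,fy=1.4)*1.4,0,255).astype(np.uint8))
E
```

```text
[0.48165814 0.38386078 0.20824429] [-0.04539583 -0.23878266 -0.66142337]
```

View pics/w5b.png

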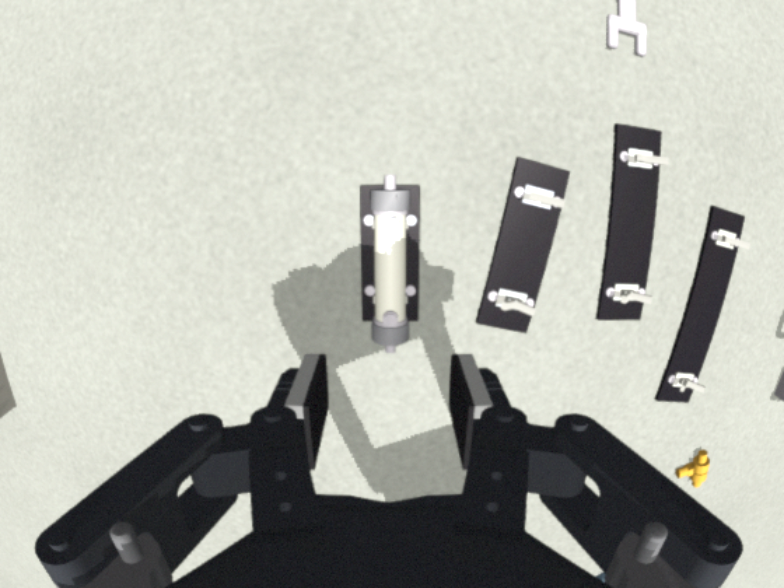

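A is seated: plate ends at rows 185 and 320, nipple tips at rows 175 and 351, port up. Now module B.

```bash
python3 - <<'E'
from h import *
c=np.load("w5c.npy",allow_pickle=True).item()
f=lambda l,z:onz("wrist",np.array(l)/1.4,z,c).round(4)
p=f([(390,185),(390,320)],.006); t=f([(390,175),(390,351)],.04); print(p,p.mean(0),t,t.mean(0))
q=f([(517,158),(569,173),(527,331),(478,321)],.006); a=(q[0]+q[1]-q[2]-q[3])/2; print(q.mean(0),np.linalg.norm(a),np.degrees(np.arctan2(a[1],a[0])))
E
```

```text
[[0.536  0.3889 0.006 ]
 [0.4284 0.3781 0.006 ]] [0.4822 0.3835 0.006 ] [[0.5447 0.3899 0.04  ]
 [0.416  0.3769 0.04  ]] [0.48035 0.3834  0.04   ]
[0.49925 0.27755 0.006  ] 0.13537832175056683 -5.2978853623320274
```

>>> servo_tool(
  xyz=[
    [0,-0.85,0],
    [0,-0.85,0],
    [0,-0.85,0],
    [0,-0.85,0],
    [0,-0.85,0],
    [0,-0.85,0],
    [0,-0.85,0],
    [0,-0.85,0],
    [0,-0.85,0],
    [0,-0.85,0],
  ],
  yaw=[-0.148,-0.148,-0.148,-0.148,-0.148,-0.148,-0.148,-0.148,-0.148,-0.148],
  fingers=[0.5,0.5,0.5,0.5,0.5,0.5,0.5,0.5,0.5,0.5],
)

```text
time: 9.78
tool_pos: [0.4799, -0.1275, 0.205]
tcp_rot: [[0.998, -0.056, -0.003], [-0.056, -0.998, 0.002], [-0.003, -0.001, -1.0]]
wrist_force: [1.3, 0.1, 0.3]
grip_width: 0.0426
```

>>> servo_tool(
  xyz=[
    [0.02,-0.5,0],
    [0.02,-0.47,0],
    [0,0,-0.3],
    [0,0,-0.5],
    [0,0,0],
    [0,0,0],
  ],
  yaw=[0,0,0,0,0,0],
  fingers=[0.45,0.45,0.45,0.45,0.45,0.45],
)

```text
time: 10.52
tool_pos: [0.4834, -0.1837, 0.1584]
tcp_rot: [[0.999, -0.054, -0.001], [-0.054, -0.999, 0.001], [-0.001, -0.001, -1.0]]
wrist_force: [0.3, -0.1, 0.4]
grip_width: 0.047
```

```bash
python3 - <<'E'
from h import *
im,c=grab("wrist"); s=arm.read_state(); print(s["tool_pos"],s["tcp_rot"][:2,0]); np.save("w6c.npy",c,allow_pickle=True)
cv2.imwrite("pics/w6b.png",np.clip(cv2.resize(im,None,fx=1.4,fy=1.4)*1.4,0,255).astype(np.uint8))
E
```

```text
[ 0.48392747 -0.18417804  0.15918166] [ 0.99851594 -0.05445831]
```

View pics/w6b.png

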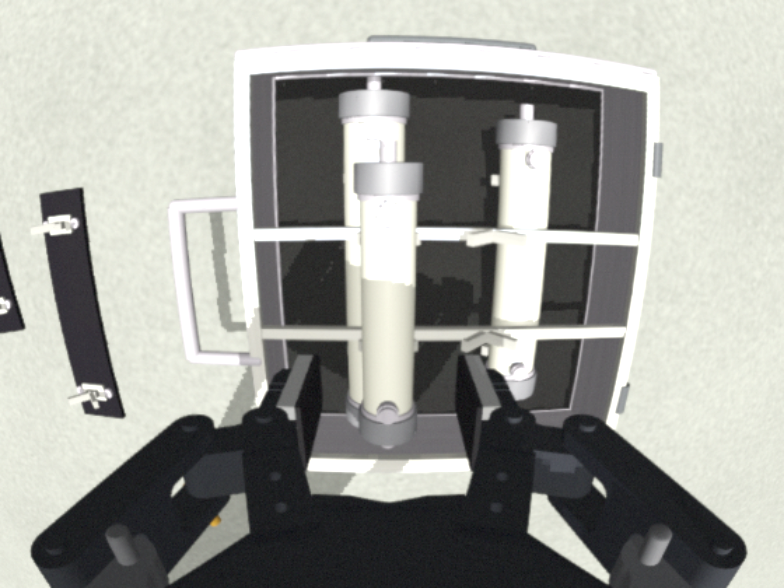

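B's tips are at (389,143) and about (387,449), with the cross bars at rows 235 and 332. C's tip is at (527,106) and D's at (374,79).

```bash
python3 - <<'E'
from h import *
c=np.load("w6c.npy",allow_pickle=True).item()
f=lambda l,z:onz("wrist",np.array(l)/1.4,z,c).round(4)
print(f([(389,143),(387,449)],.09),f([(388,235),(388,332)],.07),"C",f([(527,106)],.04),"D",f([(374,79)],.042),"bar",f([(172,204),(192,359)],.068))
E
```

```text
[[ 0.5631 -0.1884  0.09  ]
 [ 0.3998 -0.1785  0.09  ]] [[ 0.5169 -0.1854  0.07  ]
 [ 0.4636 -0.1825  0.07  ]] C [[ 0.5849 -0.2695  0.04  ]] D [[ 0.6018 -0.1823  0.042 ]] bar [[ 0.5428 -0.0678  0.068 ]
 [ 0.45   -0.0634  0.068 ]]
```

>>> servo_tool(
  xyz=[
    [0,0,-0.6],
    [0,0,-0.5],
    [0,0,-0.3],
    [0,0,0],
    [0,0,0],
    [0,0,0],
    [0,0,0],
    [0,0,0],
  ],
  yaw=[0,0,0,0,0,0,0,0],
  fingers=[0.45,0.45,0.45,0.45,1,1,1,1],
)

```text
time: 11.58
tool_pos: [0.4846, -0.1835, 0.0762]
tcp_rot: [[0.998, -0.055, 0.002], [-0.055, -0.998, 0.002], [0.002, -0.002, -1.0]]
wrist_force: [0.1, 6.4, 2.7]
grip_width: 0.0241
```

>>> servo_tool(
  xyz=[
    [0,0,0.4],
    [0,0,0.7],
    [0,0,0.8],
    [0,0.5,0.6],
    [0,0.9,0],
    [0,0.9,0],
    [0,0.9,0],
    [0,0.9,0],
    [0,0.9,0],
    [0,0.9,0],
  ],
  yaw=[0,0,0,0,0,0,0,0,0,0],
  fingers=[1,1,1,1,1,1,1,1,1,1],
)

```text
time: 12.82
tool_pos: [0.4839, 0.1712, 0.2262]
tcp_rot: [[0.998, -0.055, 0.003], [-0.055, -0.998, 0.0], [0.003, -0.0, -1.0]]
wrist_force: [1.1, -0.8, -1.0]
grip_width: 0.024
```

>>> servo_tool(
  xyz=[
    [0.13,0.9,0],
    [0.14,0.87,0],
    [0,0,-0.5],
    [0,0,-0.8],
    [0,0,-0.6],
    [0,0,-0.3],
    [0,0,0],
    [0,0,0],
  ],
  yaw=[-0.18,-0.19,0,0,0,0,0,0],
  fingers=[1,1,1,1,1,1,1,1],
)

```text
time: 13.82
tool_pos: [0.5013, 0.276, 0.0947]
tcp_rot: [[0.996, -0.094, 0.003], [-0.094, -0.996, 0.001], [0.003, -0.001, -1.0]]
wrist_force: [-0.5, -0.6, -1.2]
grip_width: 0.024
```

```bash
python3 - <<'E'
from h import *
im,c=grab("wrist"); s=arm.read_state(); print(s["tool_pos"],s["tcp_rot"][:2,0]); np.save("w7c.npy",c,allow_pickle=True)
R=s["tcp_rot"]; p=s["tool_pos"]
cv2.imwrite("pics/w7b.png",np.clip(cv2.resize(im,None,fx=1.4,fy=1.4)*1.4,0,255).astype(np.uint8))
E
```

```text
[0.50132995 0.2760342  0.09479886] [ 0.99558075 -0.0938513 ]
```

View pics/w7b.png

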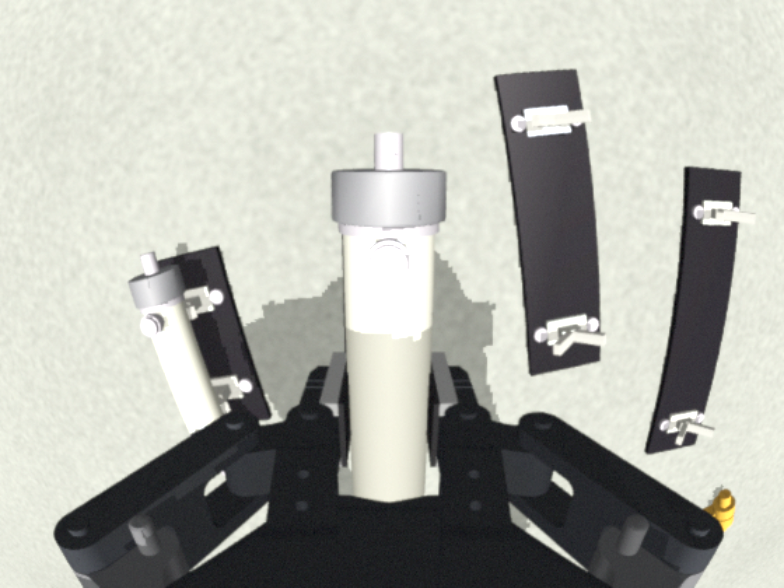

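B is held straight with its port up and its tip at (389,133). The plate is hidden under the module.

```bash
python3 - <<'E'
from h import *
c=np.load("w7c.npy",allow_pickle=True).item(); s=arm.read_state(); R=s["tcp_rot"]; p=s["tool_pos"]
P=onz("wrist",np.array([(389,133)])/1.4,p[2]+.013,c)[0]; print("tip",(P-p)@R)
q=onz("wrist",np.array([(495,76),(577,70),(600,360),(530,374)])/1.4,.006,c); a=(q[0]+q[1]-q[2]-q[3])/2; print("C",q.mean(0),np.linalg.norm(a),np.degrees(np.arctan2(a[1],a[0])))
q=onz("wrist",np.array([(686,167),(741,171),(695,445),(647,453)])/1.4,.006,c); a=(q[0]+q[1]-q[2]-q[3])/2; print("D",q.mean(0),np.linalg.norm(a),np.degrees(np.arctan2(a[1],a[0])))
print(proj("wrist",[0.4988+.07*.9956,.277-.07*.094,.006],c)*1.4)
E
```

```text
tip [ 0.08001055  0.00020864 -0.01273609]
C [0.53138818 0.18157757 0.006     ] 0.16721049135244107 4.6205836537508596
D [0.46400774 0.07587903 0.006     ] 0.19834203648307747 -2.192645212485113
[[386.78954806 169.19688035]]
```

>>> servo_tool(
  xyz=[
    [-0.03,0.015,-0.5],
    [0,0,-0.4],
    [0,0,-0.14],
    [0,0,-0.04],
    [0,0,-0.04],
    [0,0,0],
    [0,0,0],
  ],
  yaw=[0,0,0,0,0,0,0],
  fingers=[1,1,1,1,1,1,1],
)

```text
time: 14.75
tool_pos: [0.4984, 0.2766, 0.0261]
tcp_rot: [[0.996, -0.094, 0.001], [-0.094, -0.996, 0.0], [0.001, -0.0, -1.0]]
wrist_force: [0.2, -0.2, -1.3]
grip_width: 0.0242
```

>>> servo_tool(
  xyz=[
    [0,0,-0.02],
    [0,0,0],
    [0,0,0],
  ],
  yaw=[0,0,0],
  fingers=[1,1,1],
)

```text
time: 15.12
tool_pos: [0.4986, 0.2769, 0.025]
tcp_rot: [[0.996, -0.094, 0.001], [-0.094, -0.996, 0.001], [0.001, -0.001, -1.0]]
wrist_force: [-1.2, 2.5, 4.2]
grip_width: 0.0241
```

>>> servo_tool(
  xyz=[
    [0,0,-0.02],
    [0,0,0],
    [0,0,0],
  ],
  yaw=[0,0,0],
  fingers=[1,1,1],
)

```text
time: 15.5
tool_pos: [0.4988, 0.2774, 0.0243]
tcp_rot: [[0.996, -0.094, 0.002], [-0.094, -0.996, 0.001], [0.002, -0.002, -1.0]]
wrist_force: [-0.9, 3.9, 8.2]
grip_width: 0.0239
```

>>> servo_tool(
  xyz=[
    [0,0,0],
    [0,0,0],
    [0,0,0],
    [0,0,0.3],
    [0,0,0.6],
    [0,0,0.8],
    [0,0,0.8],
    [0,-0.3,0.3],
    [0,-0.8,0],
    [0,-0.8,0],
  ],
  yaw=[0,0,0,0,0,0,0,0.1,0.1,0.17],
  fingers=[0.6,0.45,0.45,0.45,0.45,0.45,0.45,0.45,0.45,0.5],
)

```text
time: 16.75
tool_pos: [0.4982, 0.1616, 0.1929]
tcp_rot: [[0.999, -0.053, 0.003], [-0.053, -0.999, 0.0], [0.003, -0.0, -1.0]]
wrist_force: [1.4, 0.6, 0.1]
grip_width: 0.0427
```

>>> servo_tool(
  xyz=[
    [0,-0.8,0],
    [0,-0.8,0],
    [0,-0.8,0],
    [-0.02,-0.8,0],
    [-0.02,-0.62,0],
    [0,0,-0.5],
    [0,0,-0.5],
    [0,0,0],
    [0,0,0],
  ],
  yaw=[0,0,0,0,0,0,0,0,0],
  fingers=[0.6,0.7,0.7,0.7,0.7,0.7,0.7,0.7,0.7],
)

```text
time: 17.88
tool_pos: [0.4964, -0.0669, 0.1327]
tcp_rot: [[0.998, -0.055, 0.002], [-0.055, -0.998, -0.001], [0.002, 0.001, -1.0]]
wrist_force: [0.2, -0.4, -0.5]
grip_width: 0.0253
```

```bash
python3 - <<'E'
from h import *
im,c=grab("wrist"); s=arm.read_state(); print(s["tool_pos"],s["tcp_rot"][:2,0],s["grip_width"]); np.save("w8c.npy",c,allow_pickle=True)
cv2.imwrite("pics/w8b.png",np.clip(cv2.resize(im,None,fx=1.4,fy=1.4)*1.4,0,255).astype(np.uint8))
E
```

```text
[ 0.49669422 -0.06694876  0.13295286] [ 0.99849353 -0.05480863] 0.025523101306916606
```

View pics/w8b.png

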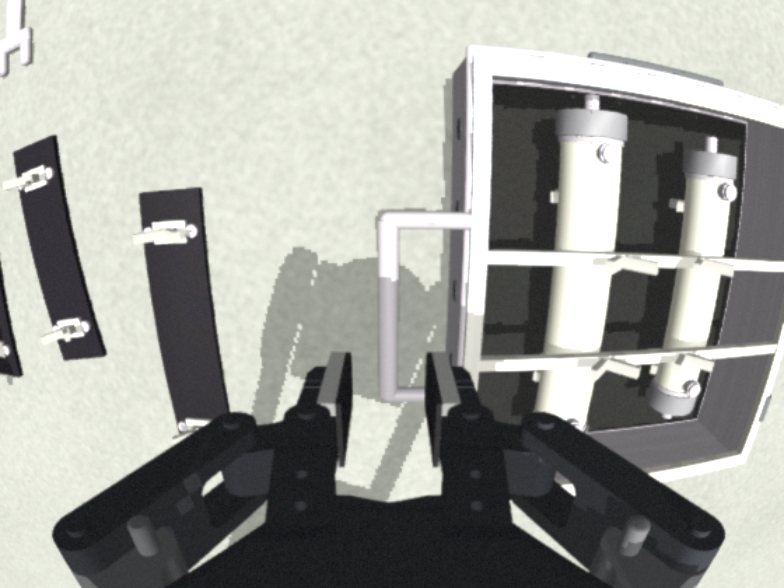

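The bar is centred between the pads at column 389 (rows 215-393), with clear space to the rim at column 470. Descend and grip.

>>> servo_tool(
  xyz=[
    [0,0,-0.5],
    [0,0,-0.5],
    [0,0,-0.33],
    [0,0,0],
    [0,0,0],
    [0,0,0],
    [0,0,0],
    [0,0,0],
  ],
  yaw=[0,0,0,0,0,0,0,0],
  fingers=[0.7,0.7,0.7,0.7,1,1,1,1],
)

```text
time: 18.92
tool_pos: [0.4968, -0.0669, 0.0529]
tcp_rot: [[0.998, -0.055, 0.003], [-0.055, -0.998, -0.001], [0.003, 0.0, -1.0]]
wrist_force: [-0.3, 3.3, 6.4]
grip_width: 0.0076
```

```bash
python3 - <<'E'
from h import *
c=np.load("w8c.npy",allow_pickle=True).item(); print(onz("wrist",np.array([(389,218),(388,393)])/1.4,.068,c)); print(arm.read_state()["joint_pos"])
# arc steps along hinge-normal direction (carrier yaw -3.1 deg), 16 rows
th=np.radians(np.linspace(0,102,19)); r=.268
y=r*np.cos(th); z=r*np.sin(th); n=np.array([np.sin(np.radians(3.1)),np.cos(np.radians(3.1))])
for a,b in zip(np.diff(y),np.diff(z)): print([round(v/.06,2) for v in (a*n[0],a*n[1],b)],end=",")
E
```

```text
[[ 0.54192183 -0.06981114  0.068     ]
 [ 0.45216617 -0.064397    0.068     ]]
[-2.12696210e+01  1.50298557e+01  1.09916853e+02  2.91407398e-02
  5.48978242e+01  7.18744608e+01]
[np.float64(-0.0), np.float64(-0.02), np.float64(0.44)],[np.float64(-0.0), np.float64(-0.07), np.float64(0.44)],[np.float64(-0.01), np.float64(-0.11), np.float64(0.43)],[np.float64(-0.01), np.float64(-0.15), np.float64(0.42)],[np.float64(-0.01), np.float64(-0.19), np.float64(0.4)],[np.float64(-0.01), np.float64(-0.23), np.float64(0.38)],[np.float64(-0.01), np.float64(-0.26), np.float64(0.35)],[np.float64(-0.02), np.float64(-0.3), np.float64(0.33)],[np.float64(-0.02), np.float64(-0.33), np.float64(0.29)],[np.float64(-0.02), np.float64(-0.36), np.float64(0.26)],[np.float64(-0.02), np.float64(-0.38), np.float64(0.22)],[np.float64(-0.02), np.float64(-0.4), np.float64(0.19)],[np.float64(-0.02), np.float64(-0.42), np.float64(0.14)],[np.float64(-0.02), np.float64(-0.43), np.float64(0.1)],[np.float64(-0.02), np.float64(-0.44), np.float64(0.06)],[np.float64(-0.02), np.float64(-0.44), np.float64(0.02)],[np.float64(-0.02), np.float64(-0.44), np.float64(-0.03)],[np.float64(-0.02), np.float64(-0.44), np.float64(-0.07)],
```

>>> servo_tool(
  xyz=[
    [0,-0.02,0.44],
    [0,-0.07,0.44],
    [-0.01,-0.11,0.43],
    [-0.01,-0.15,0.42],
    [-0.01,-0.19,0.4],
    [0,0,0],
  ],
  yaw=[0,0,0,0,0,0],
  fingers=[1,1,1,1,1,1],
)

```text
time: 19.68
tool_pos: [0.495, -0.0987, 0.1819]
tcp_rot: [[0.998, -0.056, 0.004], [-0.056, -0.998, 0.001], [0.004, -0.001, -1.0]]
wrist_force: [1.8, 7.1, 2.3]
grip_width: 0.0076
```

>>> servo_tool(
  xyz=[
    [-0.01,-0.23,0.38],
    [-0.01,-0.26,0.35],
    [-0.02,-0.3,0.33],
    [-0.02,-0.33,0.29],
    [-0.02,-0.36,0.26],
    [-0.02,-0.38,0.22],
    [0,0,0],
  ],
  yaw=[0,0,0,0,0,0,0],
  fingers=[1,1,1,1,1,1,1],
)

```text
time: 20.55
tool_pos: [0.4889, -0.2108, 0.2938]
tcp_rot: [[0.998, -0.056, 0.005], [-0.056, -0.998, -0.0], [0.005, 0.0, -1.0]]
wrist_force: [-3.0, 10.2, 19.3]
grip_width: 0.0074
```

>>> servo_tool(
  xyz=[
    [-0.02,-0.4,0.19],
    [-0.02,-0.42,0.14],
    [-0.02,-0.43,0.1],
    [-0.02,-0.44,0.06],
    [-0.02,-0.44,0.02],
    [0,0,0],
  ],
  yaw=[0,0,0,0,0,0],
  fingers=[1,1,1,1,1,1],
)

```text
time: 21.3
tool_pos: [0.4814, -0.3411, 0.3216]
tcp_rot: [[0.998, -0.058, 0.001], [-0.058, -0.998, -0.004], [0.002, 0.004, -1.0]]
wrist_force: [-3.1, -0.6, 7.5]
grip_width: 0.0072
```

>>> servo_tool(
  xyz=[
    [-0.02,-0.44,-0.03],
    [-0.02,-0.3,-0.04],
    [0,0,0],
    [0,0,0],
  ],
  yaw=[0,0,0,0],
  fingers=[1,1,1,1],
)

```text
time: 21.8
tool_pos: [0.4791, -0.3821, 0.3167]
tcp_rot: [[0.998, -0.055, -0.0], [-0.055, -0.998, 0.001], [-0.0, -0.001, -1.0]]
wrist_force: [-5.4, 6.5, 9.6]
grip_width: 0.0078
```

>>> servo_tool(
  xyz=[
    [0,-0.1,-0.02],
    [0,0,0],
    [0,0,0],
  ],
  yaw=[0,0,0],
  fingers=[1,1,1],
)

```text
time: 22.18
tool_pos: [0.4791, -0.3824, 0.3166]
tcp_rot: [[0.999, -0.052, -0.002], [-0.052, -0.999, 0.011], [-0.003, -0.011, -1.0]]
wrist_force: [-9.4, 29.1, 20.8]
grip_width: 0.0076
```

Divider is at its stop. Back off the load, release, rise clear, and go above C.

>>> servo_tool(
  xyz=[
    [0,0.1,0.02],
    [0,0,0],
    [0,0,0],
    [0,0,0],
    [0,0,0.4],
    [0,0,0.6],
    [0,0,0.5],
    [0,0,0],
  ],
  yaw=[0,0,0,0,0,0,0,0],
  fingers=[1,0.7,0.6,0.6,0.6,0.6,0.6,0.6],
)

```text
time: 23.18
tool_pos: [0.4801, -0.3839, 0.4082]
tcp_rot: [[0.998, -0.055, 0.004], [-0.055, -0.998, -0.004], [0.004, 0.004, -1.0]]
wrist_force: [0.1, -0.0, -0.2]
grip_width: 0.0341
```

>>> servo_tool(
  xyz=[
    [0.09,0.9,0],
    [0.09,0.95,0],
    [0,0.1,-0.6],
    [0,0,-0.8],
    [0,0,-0.8],
    [0,0,-0.8],
    [0,0,-0.8],
    [0,0,-0.3],
    [0,0,0],
    [0,0,0],
  ],
  yaw=[0,0,0,0,0,0,0,0,0,0],
  fingers=[0.4,0.4,0.4,0.4,0.4,0.4,0.4,0.4,0.4,0.4],
)

```text
time: 24.42
tool_pos: [0.4913, -0.2668, 0.1612]
tcp_rot: [[0.998, -0.055, 0.002], [-0.055, -0.998, -0.002], [0.003, 0.002, -1.0]]
wrist_force: [0.0, -0.7, 0.2]
grip_width: 0.0513
```

```bash
python3 - <<'E'
from h import *
im,c=grab("wrist"); s=arm.read_state(); print(s["tool_pos"],s["tcp_rot"][:2,0],s["grip_width"]); np.save("w9c.npy",c,allow_pickle=True)
cv2.imwrite("pics/w9b.png",np.clip(cv2.resize(im,None,fx=1.4,fy=1.4)*1.4,0,255).astype(np.uint8))
E
```

```text
[ 0.49139189 -0.26688972  0.16150472] [ 0.99847283 -0.05516137] 0.051255120597860186
```

View pics/w9b.png

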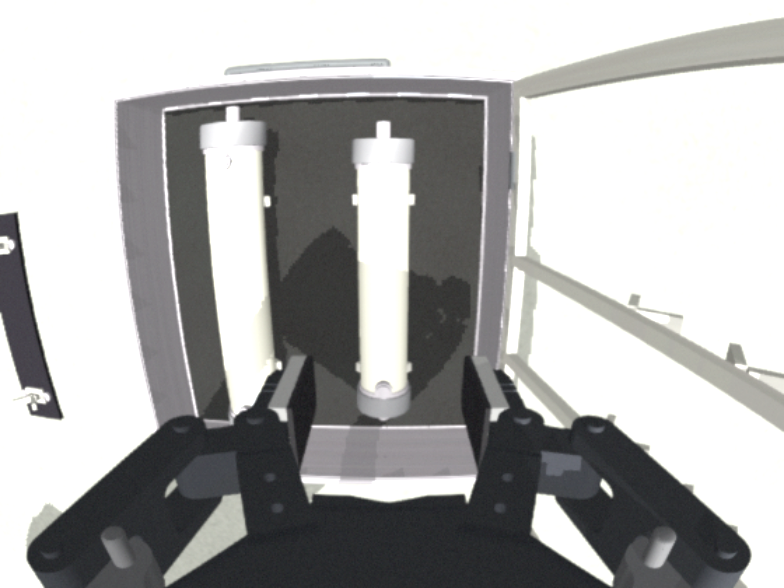

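The divider stands open at the right. C's tips are at (384,123) and (384,418), and D's at (233,109). The cradle vees lie near the module ends, so the middles are free to grip.

```bash
python3 - <<'E'
from h import *
c=np.load("w9c.npy",allow_pickle=True).item()
f=lambda l,z:onz("wrist",np.array(l)/1.4,z,c).round(4)
C=f([(384,123),(384,418)],.04); print(C,C.mean(0),"D",f([(233,109)],.042))
E
```

```text
[[ 0.5847 -0.2699  0.04  ]
 [ 0.3956 -0.259   0.04  ]] [ 0.49015 -0.26445  0.04   ] D [[ 0.6016 -0.1825  0.042 ]]
```

>>> servo_tool(
  xyz=[
    [-0.02,0.04,-0.6],
    [0,0,-0.6],
    [0,0,-0.4],
    [0,0,-0.3],
    [0,0,-0.15],
    [0,0,0],
    [0,0,0],
  ],
  yaw=[0,0,0,0,0,0,0],
  fingers=[0.4,0.4,0.4,0.4,0.4,0.4,0.4],
)

```text
time: 25.35
tool_pos: [0.4897, -0.2641, 0.0373]
tcp_rot: [[0.998, -0.055, 0.001], [-0.055, -0.998, -0.001], [0.001, 0.001, -1.0]]
wrist_force: [0.4, -0.7, 0.4]
grip_width: 0.0511
```

>>> servo_tool(
  xyz=[
    [0,0,-0.08],
    [0,0,-0.08],
    [0,0,0],
    [0,0,0],
    [0,0,0],
    [0,0,0],
    [0,0,0],
  ],
  yaw=[0,0,0,0,0,0,0],
  fingers=[0.4,0.4,0.4,1,1,1,1],
)

```text
time: 26.22
tool_pos: [0.4891, -0.2637, 0.0269]
tcp_rot: [[0.998, -0.055, 0.0], [-0.055, -0.998, -0.0], [0.0, 0.0, -1.0]]
wrist_force: [-1.0, 0.1, 3.1]
grip_width: 0.0281
```

>>> servo_tool(
  xyz=[
    [0,0,0.3],
    [0,0,0.6],
    [0,0,0.8],
    [0,0,0.8],
    [0,0.5,0.5],
    [0,0.8,0],
    [0,0.8,0],
    [0.1,0.8,0],
    [0.1,0.8,0],
    [0.1,0.8,0],
  ],
  yaw=[0,0,0,0,0,0,0,0.2,0.2,0.2],
  fingers=[1,1,1,1,1,1,1,1,1,1],
)

```text
time: 27.48
tool_pos: [0.5068, 0.0082, 0.2076]
tcp_rot: [[1.0, 0.008, 0.001], [0.008, -1.0, 0.0], [0.001, -0.0, -1.0]]
wrist_force: [0.8, -0.2, -1.3]
grip_width: 0.0281
```

>>> servo_tool(
  xyz=[
    [0.1,0.8,0],
    [0.1,0.8,0],
    [0.1,0.8,0],
    [0.085,0.52,0],
    [0,0,-0.6],
    [0,0,-0.8],
    [0,0,-0.6],
    [0,0,-0.2],
    [0,0,0],
    [0,0,0],
  ],
  yaw=[0.2,0.2,0.2,0.08,0,0,0,0,0,0],
  fingers=[1,1,1,1,1,1,1,1,1,1],
)

```text
time: 28.72
tool_pos: [0.5316, 0.1819, 0.0767]
tcp_rot: [[0.997, 0.079, 0.003], [0.079, -0.997, 0.0], [0.003, -0.0, -1.0]]
wrist_force: [0.1, 0.5, -1.7]
grip_width: 0.0283
```

```bash
python3 - <<'E'
from h import *
im,c=grab("wrist"); s=arm.read_state(); print(s["tool_pos"],s["tcp_rot"][:2,0],s["grip_width"]); np.save("w10c.npy",c,allow_pickle=True)
# nipple tip of C along axis: find topmost bright row at centre columns
g=im.max(2); col=g[:,277:281].mean(1); print(np.round(col[30:130]).astype(int))
P=s["tool_pos"]+s["tcp_rot"]@[0.095,0,-.013]; print(proj("wrist",P,c))
cv2.imwrite("pics/w10b.png",np.clip(cv2.resize(im,None,fx=1.4,fy=1.4)*1.4,0,255).astype(np.uint8))
E
```

```text
[0.53164228 0.18188079 0.07675065] [0.99689375 0.07868117] 0.027656981782634663
[160 160 160 160 159 160 161 161 162 163 162 163 162 162 162 162 161 160
 160 160 160 160 167 199 210 210 210 210 210 211 210 210 210 211 211 211
 211 211 211 211 211 211 211 206 152 153 160 163 164 164 164 165 166 166
 166 166 167 167 167 168 168 168 168 168 167 168 167 167 166 166 165 164
 164 163 163 162 162 162 160 160 159 157 149 134 147 200 218 219 220 219
 214 181 215 218 210 209 218 220 219 220]
[[277.86044242  57.83322795]]
```

```bash
python3 - <<'E'
from h import *
c=np.load("w10c.npy",allow_pickle=True).item(); s=arm.read_state(); R=s["tcp_rot"]; p=s["tool_pos"]
P=onz("wrist",[(278.5,53)],p[2]+.013,c)[0]; print((P-p)@R)
for a in (.0852,.085,.088): print(proj("wrist",[[.5308+a*.9968,.181+a*.08,.006]],c)*1.4)
E
```

```text
[ 0.09703937  0.00025018 -0.01266235]
[[390.00779633 134.10983449]]
[[390.00830922 134.53614852]]
[[390.00048966 128.14635212]]
```

View pics/w10b.png

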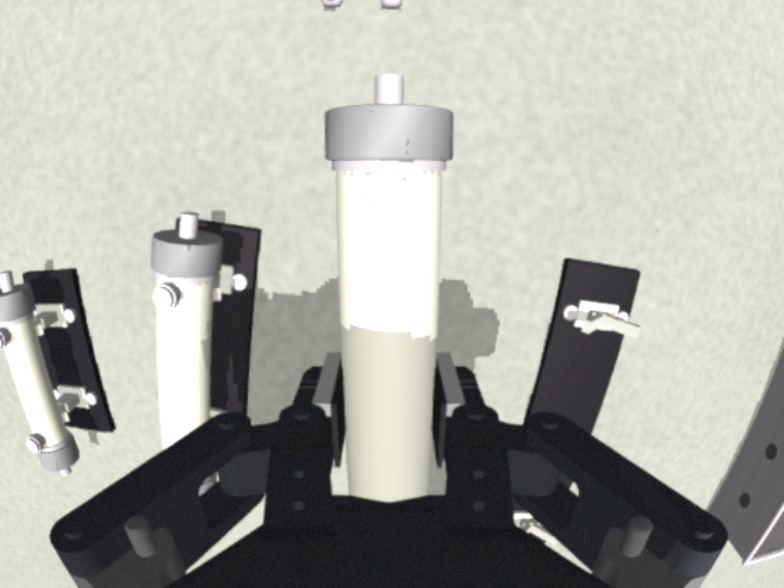

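C is held straight and port-up, about 1-2 mm ahead along x. I correct that and lower.

>>> servo_tool(
  xyz=[
    [-0.035,-0.01,-0.4],
    [0,0,-0.3],
    [0,0,-0.07],
    [0,0,-0.02],
    [0,0,0],
    [0,0,0],
  ],
  yaw=[0,0,0,0,0,0],
  fingers=[1,1,1,1,1,1],
)

```text
time: 29.52
tool_pos: [0.5285, 0.1811, 0.0279]
tcp_rot: [[0.997, 0.079, 0.001], [0.079, -0.997, -0.0], [0.001, 0.0, -1.0]]
wrist_force: [-1.5, -0.4, 0.8]
grip_width: 0.0279
```

>>> servo_tool(
  xyz=[
    [0,0,-0.02],
    [0,0,0],
    [0,0,0],
  ],
  yaw=[0,0,0],
  fingers=[1,1,1],
)

```text
time: 29.9
tool_pos: [0.5286, 0.181, 0.0276]
tcp_rot: [[0.997, 0.079, 0.001], [0.079, -0.997, -0.0], [0.001, 0.0, -1.0]]
wrist_force: [-5.9, -3.7, 10.9]
grip_width: 0.028
```

>>> servo_tool(
  xyz=[
    [0,0,0],
    [0,0,0],
    [0,0,0],
    [0,0,0.3],
    [0,0,0.7],
    [0,0,0.8],
    [0,0,0.8],
    [0,-0.3,0.4],
    [-0.1,-0.8,0],
    [-0.1,-0.8,0],
  ],
  yaw=[0,0,0,0,0,0,0,-0.2,-0.2,-0.2],
  fingers=[0.6,0.45,0.4,0.4,0.4,0.4,0.4,0.4,0.4,0.4],
)

```text
time: 31.15
tool_pos: [0.5162, 0.0662, 0.2081]
tcp_rot: [[1.0, 0.017, 0.003], [0.017, -1.0, -0.0], [0.003, 0.0, -1.0]]
wrist_force: [0.4, -0.1, -0.6]
grip_width: 0.0512
```

>>> servo_tool(
  xyz=[
    [-0.1,-0.8,0],
    [-0.1,-0.8,0],
    [-0.1,-0.8,0],
    [-0.1,-0.8,0],
    [-0.03,-0.86,0],
    [0,0,-0.6],
    [0,0,-0.4],
    [0,0,0],
    [0,0,0],
  ],
  yaw=[-0.2,-0.2,-0.2,-0.07,0,0,0,0,0],
  fingers=[0.32,0.32,0.32,0.32,0.32,0.32,0.32,0.32,0.32],
)

```text
time: 32.28
tool_pos: [0.491, -0.1768, 0.1477]
tcp_rot: [[0.999, -0.054, 0.002], [-0.054, -0.999, -0.001], [0.002, 0.001, -1.0]]
wrist_force: [-0.2, 0.4, -0.1]
grip_width: 0.0579
```

```bash
python3 - <<'E'
from h import *
im,c=grab("wrist","w11.png"); s=arm.read_state(); print(s["tool_pos"],s["tcp_rot"][:2,0],s["grip_width"]); np.save("w11c.npy",c,allow_pickle=True)
cv2.imwrite("pics/w11b.png",np.clip(cv2.resize(im,None,fx=1.4,fy=1.4)*1.4,0,255).astype(np.uint8))
E
```

```text
[ 0.49119805 -0.176884    0.14796976] [ 0.99855307 -0.05371822] 0.058190200378838895
```

View pics/w11b.png

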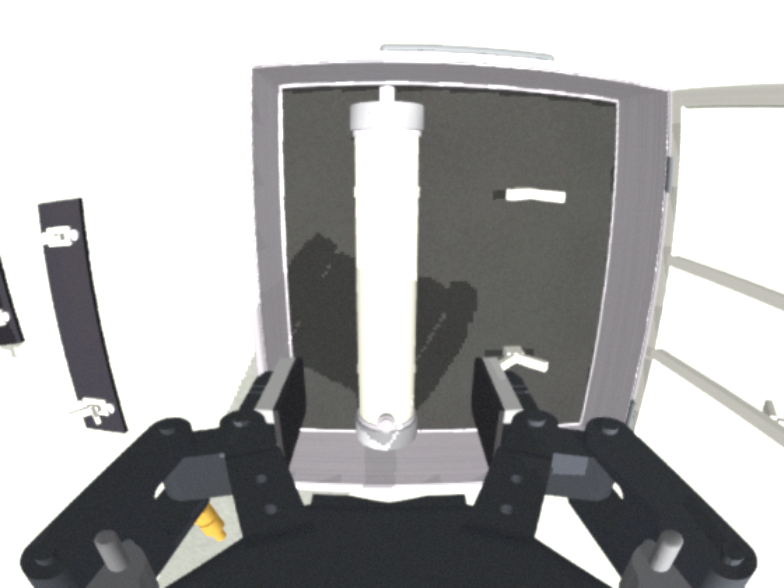

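D is centred between the pads at column 387, with its tips at rows 88 and about 447. Descend and grip.

>>> servo_tool(
  xyz=[
    [0,0,-0.6],
    [0,0,-0.6],
    [0,0,-0.4],
    [0,0,-0.25],
    [0,0,-0.1],
    [0,0,0],
    [0,0,0],
  ],
  yaw=[0,0,0,0,0,0,0],
  fingers=[0.32,0.32,0.32,0.32,0.32,0.32,0.32],
)

```text
time: 33.2
tool_pos: [0.491, -0.1769, 0.0301]
tcp_rot: [[0.999, -0.054, 0.002], [-0.054, -0.999, -0.001], [0.002, 0.001, -1.0]]
wrist_force: [0.4, 0.4, 0.6]
grip_width: 0.0581
```

```bash
python3 - <<'E'
from h import *
c=np.load("w11c.npy",allow_pickle=True).item()
print(onz("wrist",np.array([(387,88),(387,447)])/1.4,.042,c))
E
```

```text
[[ 0.60233058 -0.18233681  0.042     ]
 [ 0.38178741 -0.17027382  0.042     ]]
```

>>> servo_tool(
  xyz=[
    [0,0,0],
    [0,0,0],
    [0,0,0],
    [0,0,0],
    [0,0,0.3],
    [0,0,0.7],
    [0,0,0.8],
    [0,0,0.8],
    [0,0.3,0.4],
    [0,0.7,0],
  ],
  yaw=[0,0,0,0,0,0,0,0,0,0],
  fingers=[1,1,1,1,1,1,1,1,1,1],
)

```text
time: 34.45
tool_pos: [0.4918, -0.118, 0.2131]
tcp_rot: [[0.998, -0.057, 0.006], [-0.057, -0.998, -0.004], [0.006, 0.003, -1.0]]
wrist_force: [0.9, 0.3, -1.5]
grip_width: 0.032
```

>>> servo_tool(
  xyz=[
    [-0.12,0.8,0],
    [-0.12,0.8,0],
    [-0.12,0.8,0],
    [-0.11,0.79,0],
    [0,0,-0.6],
    [0,0,-0.8],
    [0,0,-0.6],
    [0,0,-0.2],
    [0,0,0],
    [0,0,0],
  ],
  yaw=[0.05,0.05,0,0,0,0,0,0,0,0],
  fingers=[1,1,1,1,1,1,1,1,1,1],
)

```text
time: 35.7
tool_pos: [0.4635, 0.0747, 0.0789]
tcp_rot: [[0.999, -0.044, 0.003], [-0.044, -0.999, -0.0], [0.003, 0.0, -1.0]]
wrist_force: [-0.1, 0.3, -2.2]
grip_width: 0.0321
```

```bash
python3 - <<'E'
from h import *
im,c=grab("wrist","w12.png"); s=arm.read_state(); print(s["tool_pos"],s["tcp_rot"][:2,0],s["grip_width"]); R=s["tcp_rot"]; p=s["tool_pos"]
g=im.max(2); col=g[:,277:281].mean(1); print(np.round(col[5:80]).astype(int))
for r in (18,20,22,24,26,28,30,32,34): print(r,((onz("wrist",[(278,r)],p[2]+.012,c)[0]-p)@R).round(4)[0],end=" ")
# plate D end edges: dark columns beside tube? print dark mask bbox
m=(g<50); m[260:]=0; ys,xs=np.where(m[:, 200:360]); print(len(ys), ys.min() if len(ys) else None)
E
```

```text
[0.46351812 0.07471258 0.07887144] [ 0.9990367  -0.04375591] 0.03210700559851795
[153 151 150 150 149 149 150 150 150 153 184 195 196 196 196 196 196 197
 197 197 197 198 197 196 179 155 160 164 165 164 165 166 166 166 167 167
 168 168 168 168 168 169 169 169 170 170 170 171 171 172 172 172 172 172
 174 174 173 173 174 174 171 157 125  87 158 204 208 208 209 209 209 208
 208 209 209]
18 0.1121 20 0.1112 22 0.1103 24 0.1095 26 0.1086 28 0.1078 30 0.1069 32 0.106 34 0.1052 6 74
```

>>> servo_tool(
  xyz=[
    [-0.025,0.005,-0.4],
    [0,0,-0.3],
    [0,0,-0.1],
    [0,0,-0.04],
    [0,0,0],
    [0,0,0],
  ],
  yaw=[0,0,0,0,0,0],
  fingers=[1,1,1,1,1,1],
)

```text
time: 36.5
tool_pos: [0.461, 0.0751, 0.0281]
tcp_rot: [[0.999, -0.044, 0.001], [-0.044, -0.999, -0.0], [0.001, 0.0, -1.0]]
wrist_force: [-4.1, -1.4, 6.1]
grip_width: 0.032
```

>>> servo_tool(
  xyz=[
    [0,0,0],
    [0,0,0],
    [0,0,0],
    [0,0,0.3],
    [0,0,0.7],
    [0,0,0.8],
    [0,0,0.9],
    [-0.1,0.3,0.9],
    [-0.2,0.7,0.5],
    [-0.3,0.8,0.3],
  ],
  yaw=[0,0,0,0,0,0,0,0,0,0],
  fingers=[0.6,0.45,0.35,0.35,0.35,0.35,0.35,0.35,0.35,0.35],
)

```text
time: 37.75
tool_pos: [0.4251, 0.184, 0.2931]
tcp_rot: [[0.999, -0.046, 0.004], [-0.046, -0.999, 0.001], [0.004, -0.001, -1.0]]
wrist_force: [1.0, -0.4, -0.6]
grip_width: 0.0555
```

>>> servo_tool(
  xyz=[
    [-0.1,0.8,0],
    [0,0,0],
    [0,0,0],
  ],
  yaw=[0,0,0],
  fingers=[0.3,0.3,0.3],
)

```text
time: 38.12
tool_pos: [0.4183, 0.231, 0.2904]
tcp_rot: [[0.999, -0.043, -0.0], [-0.043, -0.999, -0.001], [-0.0, 0.001, -1.0]]
wrist_force: [-0.2, -0.4, 0.0]
grip_width: 0.0601
```

```bash
python3 - <<'E'
from h import *
im,c=grab("wrist","w13.png"); s=arm.read_state(); print(s["tool_pos"]); np.save("w13c.npy",c,allow_pickle=True)
a=np.clip(cv2.resize(im,None,fx=1.4,fy=1.4)*1.4,0,255).astype(np.uint8)
t,_=grab("scene","s13.png"); t=np.clip(t[110:250,170:340]*1.4,0,255).astype(np.uint8); a[440:588,0:200]=cv2.resize(t,(200,148))
cv2.imwrite("pics/w13b.png",a)
E
```

```text
[0.41852879 0.23053057 0.2903709 ]
```

View pics/w13b.png

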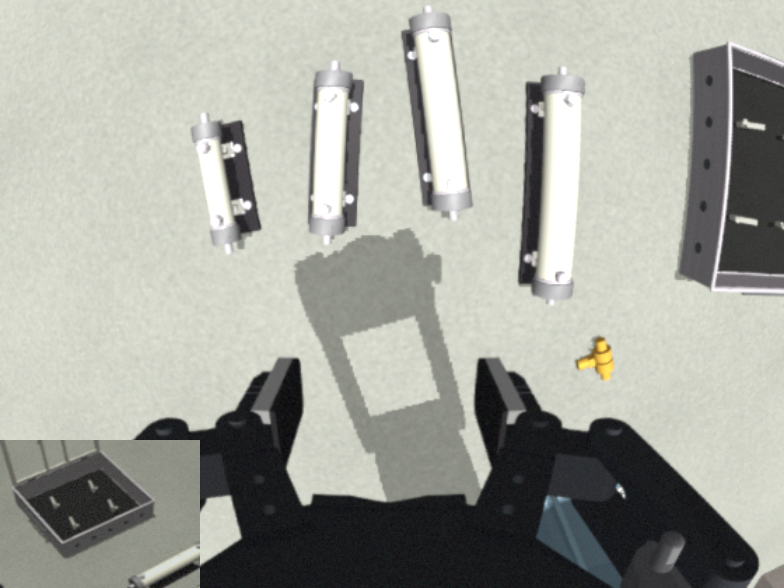

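All four are in their rests with ports up, and the divider stands open over the empty carrier (inset). Numeric check:

```bash
python3 - <<'E'
from h import *
c=np.load("w13c.npy",allow_pickle=True).item()
for n,a,b,r,L in (("A",(205,114),(229,251),(.4818,.3825,5.6),.13),("B",(335,62),(327,242),(.4988,.277,-5.4),.16),("C",(428,6),(455,217),(.5308,.181,4.6),.19),("D",(563,68),(551,303),(.4637,.075,-2.5),.22)):
    P=onz("wrist",np.array([a,b])/1.4,.04,c); d=P[0]-P[1]
    print(n,P.mean(0).round(4),"rest",r,"L",np.linalg.norm(d).round(4),L,"ang",np.degrees(np.arctan2(d[1],d[0])).round(1))
g=cv2.imread("pics/w13.png").max(2)
E
```

```text
A [0.481  0.3825 0.04  ] rest (0.4818, 0.3825, 5.6) L 0.1275 0.13 ang 5.3
B [0.4989 0.2767 0.04  ] rest (0.4988, 0.277, -5.4) L 0.158 0.16 ang -5.6
C [0.5318 0.1796 0.04  ] rest (0.5308, 0.181, 4.6) L 0.1889 0.19 ang 4.9
D [0.4635 0.0737 0.04  ] rest (0.4637, 0.075, -2.5) L 0.2186 0.22 ang -2.6
```

All within about 1-1.5 mm of centre. The gripper is clear, so I'm handing in.

```bash
python3 -c "
from cell import arm
print(arm.sign_off(), arm.read_state()['time'])"
```

```text
the job is handed in; nothing more can be done
the job is handed in; nothing more can be done
```

The job is handed in at about 38 s of the 136 s allowed, and all four modules are in their own rests. I unloaded A and B from the divider first. Then I swung the divider by its bar until it pushed back with 29 N at the 1.75 rad position, and left it there. C and D followed. Each module was lowered until the wrist felt contact, about 1–11 N on that axis, before the fingers opened.

**Centring:** the last wrist picture put the module centres within about 1.5 mm of their rests and the angles within about 0.3°. Those rest positions come from my own camera measurements, which are good to about 2 mm. An earlier check of A after placing read up to 2 mm off along the tube; the final one read 0.8 mm.

**Ports and divider:** the pictures show the ports pointing up and the divider still open over the empty carrier. The divider's final angle was judged from the arm's position at the stop and the final picture, not measured directly.

**Disagreements:** for C and D, two readings of where the gripper held the tube along its length differed by 1–2 mm. I used values in between. I viewed 15 pictures, one over the budget of 14.

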